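# Unlock the drug box and hold its lid open

## Robot

A 7-joint arm with a two-finger parallel gripper is mounted at the origin on a cart in front of the work surface, level with it; the furniture and walls round the work are solid. World frame = base frame: x ahead of the robot, y to its left, z up, the work surface at z = 0. Lengths are in m, angles in rad, forces in N, time in s.
With the tool pointing down it reaches from about 0.425 to 0.825 m from the base axis. Payload 3.6 kg.
Tool frame: the origin (TCP) lies at the centre of the arm's flange, where the gripper is bolted on; the fingertips stand 186 mm ahead of it and the grasp point (between the pads) lies 167 mm ahead of it; z points along the fingers, y is the line along which they close (so a half turn about z gives the same grasp; the last joint's range is limited). The gripper opens to 93 mm and grips with 3 to 60 N. Pads are 15 mm wide; open, the fingers measure 128 mm over their backs; the gripper's body (75 mm by 188 mm) begins 65 mm behind the grasp point.
Start: joints at [-1.3, 0.615, -0.013, 1.423, 0.008, 1.103, -0.04], TCP at [0.19, 0.622, 0.405] pointing down, gripper open.
Joint ranges: [-3.12, 3.12], [-0.3, 2.06], [-1.34, 1.32], [0.26, 2.42], [-1.36, 4.5], [0.01, 1.98], [-2.84, 2.84]. Speed limits (rad/s): [2.79, 2.79, 3.14, 3.14, 3.14, 3.14, 3.14].

## Interface

Orientations are given as a 3x3 rotation matrix whose columns are the frame's x, y, z axes.
In Python, from station import manip, viewer, finder gives the robot as it stands.
- The arm moves only by the shell command python3 -m crank 'ROWS' [FORCE]. ROWS is JSON, a list of rows, each an object with "hand": the finger opening in mm, from 0 to 93; "xyz": the shift along the tool's x, y, z in mm, a list of three; "rotation": the turn, a rotation vector about the tool's x, y, z in units of 5 degrees (1.0 is 5 degrees), a list of three. A call has 1 to 20 rows; each row is the pose to reach, as a shift and turn from the pose commanded when the call began, along the tool's axes at that moment; what a row does not reach only later rows make up. A row lasts 1/8 s, in which the tool goes at most 62.5 mm and 10.7 degrees, less where a joint would pass 70% of its speed; a pose out of reach is approached as far as the arm can. A call with a gripper value outside its range is refused whole. The fingers move at their own pace and stop on an object; FORCE is the grip in N (left out, the last holds). Time passes only in rows, so rows that repeat a pose let the fingers close. It gives the time, the measured TCP pose, the force, the opening and the grip force at its end, in the units of the state.
- manip.get_obs(): the state, without advancing time (a new reading comes with each control period).
- viewer.capture(name): name is "side" or "top"; returns a dict with "image" (384x512x3 uint8, red, green, blue), "fovy" (degrees; the focal length in pixels is half the picture's height over the tangent of half this angle, whatever the lens; pixels are square), "cx", "cy" (the principal point, pixels), "eye" and "attitude" of the camera in the world. Camera axes: x right, y down, z forward; pixel columns grow to the right and rows downward; lengths in m; the calibration is good to about 2 mm. A picture is of the moment at which its call begins. There is no depth.
- manip.sign_off(): hands the job in; it is judged then, once.
Trained networks look in a picture, given as the dict that the camera call returned (one of the last four; its "shot" number tells which), for a name from the list of things; names that differ only in an ending like _2 or _b are one class to them, and where a whole thing is asked for, a point or a joint stands for the part that bears it (a point fixed in the world has none). Each returns a list of dicts, best first, with "p" (0 to 1); they miss things now and then, are a little off and sometimes report something else, mostly with a low value. They report only what shows in the picture. A call takes as long as a camera call. They do not tell look-alikes from the thing itself.
- finder.recognise(picture, thing): "point" ([x, y, z] in m, in world coordinates, good to about 4 mm: the middle of the surface that is visible of it).
- finder.silhouettes(picture, thing): "region" (384x512 bool, what is visible of it).
- finder.pinpoint(picture, thing): "point" ([x, y, z] in m, in world coordinates, good to about 4 mm: a listed point, or the origin of a listed thing).
The state is a dict: "time": time; "q": joint angles; "joint_velocities": joint speeds; "joint_efforts": joint torques, N m; "eef_pos": TCP position; "ee_rot": TCP orientation; "wrist_force": force on the tool from outside, world axes, zero at the start; "moment": the same for the moment, N m; "opening": finger opening in m; "grip_force": force on a finger pad.
Only numpy, scipy, OpenCV 4.12 (cv2) and the standard library are available. Lean on these libraries where they do the work, as an engineer would, in place of code of your own. Each camera call takes 0.05 s, during which the arm holds its last target. There are 200 camera calls.

## Task

Please open the locked drug box for the stock count: take the round-headed key from the key holder, push it fully home in the lock on the box lid and turn it clockwise as far as it goes. Leave the key in the lock, lift the lid and hold it still at 60 degrees open (give or take 6) - it has no stay and falls shut if you let go - and finish while your fingers are still holding it there. Leave the other key and everything else on the bench where they are.

Things in the scene. Friction and masses are not known exactly. Their poses are not given: they have to be found in the camera images.
- box: grey painted steel lock box, fixed to the bench: 170 deep (x) x 280 wide (y), 120 high with the lid shut. Origin: centre of the underside; its x axis points from the front to the hinged back, y to the left, z up. Bottles and vials stand inside. The lid is 20 high (the top face of the shut lid is 120 above the origin) and weighs about 0.6 kg
- lid (a joint): opening angle of the lid in rad: 0 shut, grows as the front edge rises about the hinge along the back edge; 1.047 is 60 degrees, 1.8 the end of travel. No stay, no spring: it falls shut by its weight. While the lock is at less than about 1.05 a steel tongue holds the lid shut
- lid_hinge (a point): point on the hinge axis, in the middle of the box's width, 100 above the bench, 89 behind the box's origin; the axis is this frame's y axis (parallel to the box's y). The frame turns with the lid; with the lid shut it is parallel to the box's frame
- lid_handle (a point): middle of the round bar of the steel bow handle on the lid: bar 10 in diameter, along y, 100 between its two posts, its axis 38 above the lid's top face. In the lid_hinge frame it lies 135 in front (-x), 20 to the left (+y), 58 up (z). The frame is the lid's
- lock (a joint): angle of the lock cylinder in rad: 0 locked, grows clockwise seen from above, 1.4 is the end stop (unlocked). Stays where it is left; light friction. A fixed steel collar, 33 in diameter, surrounds the lock's face and stands 1 above it
- lock_mouth (a point): centre of the keyway's mouth in the lock's face, near the lid's front right corner; in the box's frame, lid shut: 52 in front (-x), 95 to the right (-y), 126 up (6 above the lid's top). Keyway 14 x 6.5, 20 deep, mouth bevelled by 2; long side along this frame's x, z points out of the lock. The frame turns with the cylinder; at lock 0 it is parallel to the box's frame
- key_holder: grey block 110 x 45 x 30 high on a thin rubber foot, fixed; origin: centre of its underside. The two keys stand upright in it, 52 apart along its x axis: the round-headed key at x = -26, the other at x = +26
- key: the box key: round black head 30 in diameter, 9 thick (its flat faces look to +y and -y: grip there, 24 above the origin; top at 37), steel blade 12 wide (x), 4.5 thick (y), 20 long, down to z = -20. Origin on the axis at the shoulder between head and blade, z up to the head; 30 above the bench in the holder, at lock_mouth when fully home. 30 g
- spare_key: another key, which does not fit: oblong black head 34 x 9 x 22 high on a round steel shank 9 in diameter; origin at its shoulder. Leave it in the holder
- timer: white bench timer 60 x 64 x 18, loose bystander; origin: centre of its underside
- syringe: 10 ml syringe 19 x 111 x 19, loose bystander to the right of the box; origin: centre of its underside, length along its y
- sample_pot: clear sample pot with white lid, 67 in diameter, 68 high, loose bystander behind the box; origin: centre of its underside
Mind the look-alikes: they are no part of the job. Of the things that look like the key_holder, the larger one is meant.

How it is judged:
By the outcome, as a careful person would: the job done as asked, in the order asked, and still so for the second after the job is handed in, while the arm keeps its last pose, push and grip.
It also fails if it takes over 64 s, if anything falls off the work surface, if the arm or the gripper's body presses on something with over 40 N, if the wrist force passes 120 N, or if a joint passes its speed limit or range.

## Working session

There is one attempt and no reset: what is moved stays moved. The work goes in short steps, Python scripts to look and compute and a shell command to move; the robot and the scene stay as the last step left them, time stands still between calls to the robot, and variables do not carry over. Pictures are saved under pics/ and viewed, at most 10 in all, crops included, and the job is handed in when it is done.

```bash
mkdir -p pics; ls; cat > h.py <<'E'
import numpy as np, cv2
from station import manip, viewer, finder
def proj(c,P):
    R=np.array(c["attitude"]);p=(np.array(P)-c["eye"])@R
    f=192/np.tan(np.radians(c["fovy"])/2)
    return np.array([c["cx"]+f*p[0]/p[2],c["cy"]+f*p[1]/p[2]])
def ray(c,uv):
    f=192/np.tan(np.radians(c["fovy"])/2)
    d=np.array(c["attitude"])@np.array([(uv[0]-c["cx"])/f,(uv[1]-c["cy"])/f,1]);return np.array(c["eye"]),d/np.linalg.norm(d)
def tri(c1,u1,c2,u2):
    A=np.zeros((3,3));b=np.zeros(3)
    for c,u in((c1,u1),(c2,u2)):
        e,d=ray(c,u);M=np.eye(3)-np.outer(d,d);A+=M;b+=M@e
    return np.linalg.solve(A,b)
def save(c,n): cv2.imwrite(n,cv2.cvtColor(c["image"],cv2.COLOR_RGB2BGR))
E
python3 - <<'E'
from h import *
np.set_printoptions(precision=4,suppress=True)
S={n:viewer.capture(n) for n in("side","top")}
for n,c in S.items():
    print(n,c["fovy"],c["cx"],c["cy"],np.array(c["eye"]),np.array(c["attitude"]).tolist())
    for t in "box lid_hinge lid_handle lock_mouth key_holder key spare_key timer syringe sample_pot".split():
        for r in finder.pinpoint(c,t)[:3]: print(t,round(r["p"],2),np.array(r["point"]),proj(c,r["point"]).round(0))
im=np.vstack([cv2.resize(S[n]["image"],None,fx=.78,fy=.78) for n in S])
cv2.imwrite("pics/a.png",cv2.cvtColor(im,cv2.COLOR_RGB2BGR))
o=manip.get_obs();print(o["eef_pos"],o["ee_rot"],o["opening"],o["wrist_force"])
E
```

```text
pics
side 49.171590193364175 259.3296275145713 191.48657748786536 [0.537  1.0477 0.5025] [[-0.9985006847980288, 0.007932800290566477, 0.05416136203436459], [-0.04775270361475577, 0.3574567288783178, -0.9327080820262545], [-0.026759330248509853, -0.9338960100884696, -0.3565419759095531]]
box 0.92 [ 0.5223 -0.0239 -0.0005] [288. 222.]
lid_hinge 0.71 [ 0.6097 -0.0212  0.0992] [255. 190.]
lid_hinge 0.42 [ 0.5213 -0.0263  0.0012] [288. 221.]
lid_handle 0.56 [ 0.4743 -0.0125  0.1553] [306. 171.]
key_holder 0.8 [0.4734 0.3848 0.0026] [317. 313.]
key_holder 0.61 [ 0.4257  0.2497 -0.0025] [334. 276.]
key 0.61 [ 0.522  -0.0269  0.0003] [288. 222.]
key 0.5 [0.4549 0.3768 0.0278] [327. 299.]
spare_key 0.64 [0.4954 0.3908 0.0248] [305. 305.]
timer 0.81 [ 0.6952  0.2895 -0.001 ] [209. 285.]
sample_pot 0.91 [ 0.7442 -0.0929  0.0003] [213. 213.]
top 44.1683898633491 260.74021100061947 191.65822106905352 [0.3706 0.0415 1.4926] [[0.0011213263790764635, -0.9873637295614541, 0.15846642601399025], [-0.9996739391536135, 0.002935679714369971, 0.025365274721798673], [-0.025509958922923993, -0.15844319906865836, -0.9870384970529977]]
box 0.58 [ 0.519  -0.0243 -0.0027] [294. 220.]
lid_hinge 0.72 [ 0.6111 -0.0171  0.104 ] [292. 186.]
lid_handle 0.9 [ 0.4686 -0.0127  0.1553] [292. 232.]
lock_mouth 0.6 [ 0.4743 -0.1261  0.1216] [331. 231.]
key_holder 0.91 [0.4724 0.3824 0.0024] [165. 235.]
key_holder 0.82 [0.423  0.2522 0.0015] [206. 251.]
key_holder 0.53 [ 0.4724 -0.0089  0.1579] [291. 231.]
key 0.41 [0.4466 0.3746 0.0297] [165. 243.]
spare_key 0.41 [0.4999 0.3878 0.0301] [162. 225.]
timer 0.8 [ 0.6971  0.2872 -0.0025] [197. 165.]
syringe 0.61 [ 0.4756 -0.2644  0.0002] [371. 234.]
syringe 0.46 [ 0.4726  0.3776 -0.0014] [167. 235.]
sample_pot 0.83 [ 0.7448 -0.095   0.0024] [315. 150.]
[0.1901 0.6216 0.4048] [[-0.9563  0.2924 -0.0001]
 [ 0.2924  0.9563 -0.    ]
 [ 0.     -0.     -1.    ]] 0.09278173955349141 [ 0.0362 -0.7692 -0.5437]
```

View pics/a.png

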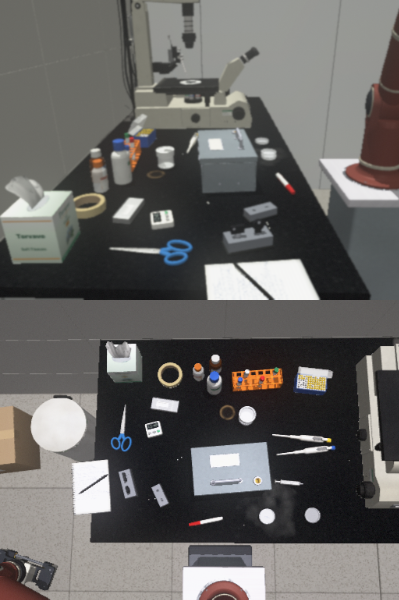

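The picture shows the box at side (288,200) and top (294,225). Things that could be taken for the holder are the block at side (317,305) / top (165,235) and the smaller block at side (334,272) / top (206,251). The larger one, at y≈0.384, is meant. In it the round key is at side (327,299) and the oblong spare at (305,305). I'll check this in a close crop.

```bash
cat > m.py <<'E'
from h import *
np.set_printoptions(precision=4,suppress=True)
S=viewer.capture("side");T=viewer.capture("top")
a=cv2.resize(S["image"][250:330,270:370],(500,400),interpolation=cv2.INTER_CUBIC)
b=cv2.resize(T["image"][210:270,140:230],(300,200),interpolation=cv2.INTER_CUBIC)
d=cv2.resize(T["image"][180:255,240:355],(300,200),interpolation=cv2.INTER_CUBIC)
cv2.imwrite("pics/b.png",cv2.cvtColor(np.hstack([a,np.vstack([b,d])]),cv2.COLOR_RGB2BGR))
for t in "key spare_key key_holder lock_mouth lid_handle lid_hinge".split():
    for n,c in(("S",S),("T",T)):
        for r in finder.silhouettes(c,t)[:3]:
            m=r["region"];v,u=np.nonzero(m)
            if len(u)==0: continue
            print(t,n,round(r["p"],2),len(u),"mean",u.mean().round(1),v.mean().round(1),"box",u.min(),u.max(),v.min(),v.max(),"rect",cv2.minAreaRect(np.c_[u,v].astype(np.float32)))
    for n,c in(("S",S),("T",T)):
        for r in finder.pinpoint(c,t)[:2]: print("  pin",t,n,round(r["p"],2),np.array(r["point"]))
E
python3 m.py
```

```text
key S 0.48 247 mean 330.7 290.1 box 323 338 280 300 rect ((330.5, 290.0), (20.0, 15.0), 90.0)
  pin key S 0.54 [0.4511 0.3769 0.0268]
  pin key S 0.16 [0.6973 0.2872 0.003 ]
  pin key T 0.59 [0.4464 0.3724 0.0297]
spare_key S 0.64 270 mean 304.8 294.6 box 296 313 286 305 rect ((304.5, 295.5), (19.0, 17.0), 90.0)
  pin spare_key T 0.47 [0.4992 0.3865 0.0299]
key_holder S 0.81 780 mean 333.3 271.6 box 311 355 259 285 rect ((332.7059631347656, 271.82354736328125), (20.372989654541016, 44.141483306884766), 75.96376037597656)
key_holder S 0.61 1618 mean 317.2 309.4 box 284 350 291 326 rect ((316.6907958984375, 307.759033203125), (30.470413208007812, 65.31513214111328), 81.38435363769531)
key_holder T 0.72 484 mean 164.8 233.9 box 153 175 217 253 rect ((164.10589599609375, 234.9764404296875), (36.01045608520508, 17.13750648498535), 77.47119140625)
key_holder T 0.57 377 mean 205.3 249.6 box 195 216 235 264 rect ((205.50003051757812, 249.50003051757812), (29.068883895874023, 13.86362075805664), 63.43495178222656)
key_holder T 0.44 40 mean 329.8 230.9 box 327 333 228 234 rect ((330.0, 231.0),
[... 615 characters left out ...]
4608612060547), (43.85219192504883, 75.86698150634766), 87.79740142822266)
lid_handle T 0.89 6015 mean 295.3 215.9 box 245 347 182 249 rect ((295.52069091796875, 216.24830627441406), (62.20106887817383, 98.8241195678711), 85.2363510131836)
lid_handle T 0.53 23 mean 329.8 231.0 box 328 332 229 233 rect ((330.0, 231.0), (4.0, 4.0), 90.0)
  pin lid_handle S 0.82 [ 0.4737 -0.0121  0.1564]
  pin lid_handle T 0.62 [ 0.471  -0.0073  0.1591]
lid_hinge S 0.89 3021 mean 289.1 187.7 box 253 330 163 209 rect ((291.3842468261719, 186.37466430664062), (45.783424377441406, 76.2440185546875), 87.87889862060547)
  pin lid_hinge S 0.76 [ 0.6091 -0.0195  0.1006]
  pin lid_hinge T 0.88 [ 0.6085 -0.0146  0.1037]
```

View pics/b.png

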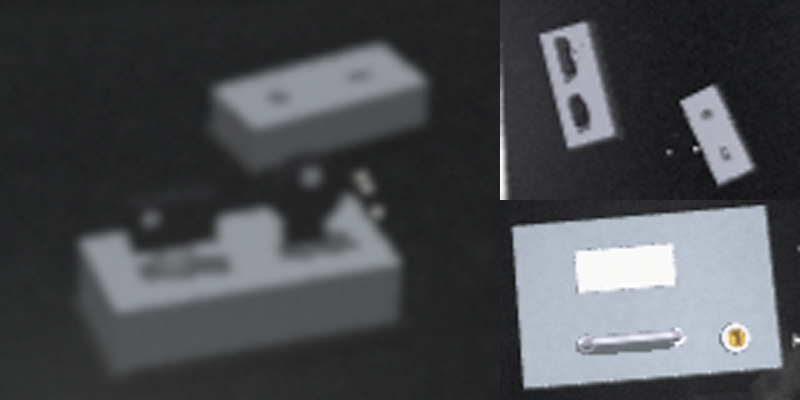

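The crop shows the large holder, with the round head at right (crop (310,200) → pixel (331,290)) and the oblong head at left (pixel (304,295)). The smaller block behind it holds no keys. The lock is the brass spot at top (330,231). Next I'll fit the geometric models to the masks.

```bash
cat > fit.py <<'E'
from h import *
from scipy.optimize import minimize
np.set_printoptions(precision=4,suppress=True)
def cub(cx,cy,z0,z1,lx,ly): return np.array([[cx+sx*lx/2,cy+sy*ly/2,z] for sx in(-1,1) for sy in(-1,1) for z in(z0,z1)])
th=np.linspace(0,2*np.pi,16)
disc=np.vstack([np.c_[-.026+.015*np.cos(th),th*0+s*.0045,.052+.015*np.sin(th)] for s in(-1,1)])
H=[cub(0,0,0,.030,.11,.045),disc,cub(.026,0,.035,.052,.034,.009)]
B=[cub(0,0,0,.12,.17,.28)]
def rend(c,parts,p,k=8):
    ca,sa=np.cos(p[2]),np.sin(p[2]);m=np.zeros((384*k,512*k),np.uint8)
    for P in parts:
        W=np.c_[p[0]+ca*P[:,0]-sa*P[:,1],p[1]+sa*P[:,0]+ca*P[:,1],P[:,2]]
        uv=np.array([proj(c,w) for w in W]);uv=((uv+.5)*k-.5)
        cv2.fillConvexPoly(m,cv2.convexHull(np.round(uv).astype(np.int32)),255)
    return cv2.resize(m,(512,384),interpolation=cv2.INTER_AREA)/255.
def fit(views,parts,p0):
    def cost(p):
        s=0
        for c,m in views:
            r=rend(c,parts,p);s+=np.abs(r-m).sum()/m.sum()
        return s
    st=np.array([.004,.004,.05])
    sim=np.vstack([p0]+[p0+np.eye(3)[i]*st[i] for i in range(3)])
    o=minimize(cost,p0,method="Nelder-Mead",options=dict(initial_simplex=sim,xatol=2e-4,fatol=1e-4,maxiter=120));return o.x,o.fun
def mask(c,t,uv):
    for r in finder.silhouettes(c,t):
        m=r["region"]
        if m.sum()>100 and np.linalg.norm(np.argwhere(m).mean(0)[::-1]-uv)<25: return m
    return None
E
cat > f1.py <<'E'
from fit import *
S=viewer.capture("side");T=viewer.capture("top")
V=[]
for c in(S,T):
    m=np.zeros((384,512),bool)
    for t in("key_holder","key","spare_key"):
        q=mask(c,t,proj(c,[.473,.383,.03]))
        print(t,None if q is None else q.sum())
        if q is not None: m|=q
    V.append((c,cv2.morphologyEx(m.astype(np.uint8),cv2.MORPH_CLOSE,np.ones((3,3))).astype(float)))
p0=np.array([.473,.383,.26])
for n,v in(("S",V[:1]),("T",V[1:]),("ST",V)): print("holder",n,*fit(v,H,p0))
V=[]
for c in(S,T):
    m=mask(c,"box",proj(c,[.52,-.023,.06]));print(None if m is None else m.sum());V.append((c,m.astype(float)))
p0=np.array([.521,-.024,.05])
for n,v in(("S",V[:1]),("T",V[1:]),("ST",V)): print("box",n,*fit(v,B,p0))
# brass lock centre in top view
hsv=cv2.cvtColor(T["image"],cv2.COLOR_RGB2HSV)
m=(hsv[...,1]>90);m[:222]=0;m[242:]=0;m[:,:320]=0;m[:,342:]=0
v,u=np.nonzero(m);uv=(u.mean(),v.mean());e,d=ray(T,uv);print("lock px",uv,len(u),e+d*(.126-e[2])/d[2])
# key head triangulation
ks=mask(S,"key",(331,290))
if ks is not None:
    vv,uu=np.nonzero(ks);e,d=ray(S,(uu.mean(),vv.mean()));print("key ray at z=.052",e+d*(.052-e[2])/d[2])
E
python3 f1.py
```

```text
key_holder 1559
key 241
spare_key 252
key_holder 521
key None
spare_key None
holder S [0.4732 0.3845 0.271 ] 0.07432842659946158
holder T [0.4701 0.3792 0.3121] 0.2653345307588684
holder ST [0.472  0.3806 0.3102] 0.4100183898678212
5595
6176
box S [ 0.5229 -0.0266  0.1049] 0.029695281150887518
box T [ 0.5225 -0.0224  0.0646] 0.062396500050797526
box ST [ 0.5224 -0.0247  0.0998] 0.09679417048737565
lock px (np.float64(330.2903225806452), np.float64(231.29032258064515)) 31 [ 0.4739 -0.1237  0.126 ]
key ray at z=.052 [0.4483 0.3803 0.052 ]
```

```bash
cat > edge.py <<'E'
from h import *
from scipy.ndimage import map_coordinates
from scipy.optimize import least_squares
np.set_printoptions(precision=4,suppress=True)
S=viewer.capture("side");T=viewer.capture("top")
G={id(c):cv2.cvtColor(c["image"],cv2.COLOR_RGB2GRAY).astype(float) for c in(S,T)}
def W(p,P): ca,sa=np.cos(p[2]),np.sin(p[2]);P=np.asarray(P);return np.array([p[0]+ca*P[0]-sa*P[1],p[1]+sa*P[0]+ca*P[1],P[2]])
def res(p,edges,hw=4,keep=None):
    out=[]
    for c,A,B,n in edges:   # n: outward probe direction (object frame pt offset)
        for s in np.linspace(.12,.88,15):
            Q=np.array(A)*(1-s)+np.array(B)*s
            a=proj(c,W(p,Q));ea,eb=proj(c,W(p,A)),proj(c,W(p,B));t=(eb-ea)/np.linalg.norm(eb-ea);nn=np.array([-t[1],t[0]])
            k=np.arange(-hw,hw+.01,.25);g=map_coordinates(G[id(c)],[a[1]+k*nn[1],a[0]+k*nn[0]],order=1)
            d=np.abs(np.gradient(g));d=np.where(d>.4*d.max(),d,0)*np.exp(-(k/hw)**2)
            out.append((k*d).sum()/(d.sum()+1e-9))
    return np.array(out)
def go(name,edges,p):
    p=np.array(p)
    for hw in(5,4,3,3,3):
        f=lambda q:res(q,edges,hw);o=least_squares(f,p,loss="soft_l1",f_scale=.3,diff_step=1e-3,x_scale=[.01,.01,.05]);p=o.x
    r=f(p).reshape(-1,15);print(name,p,"per-edge med px",np.median(r,1).round(2));return p
z=.12;a,b=.085,.14
bt=[(T,[-a,b,z],[a,b,z],0),(T,[-a,-b,z],[a,-b,z],0),(T,[a,-b,z],[a,b,z],0)]
bs=[(S,[-a,b,z],[a,b,z],0),(S,[a,-b,z],[a,b,z],0),(S,[-a,b,z],[-a,-b,z],0),(S,[-a,b,.01],[-a,b,z],0)]
if __name__=="__main__":
    for n,e in(("boxT",bt),("boxS",bs),("box",bt+bs)):
        p=go(n,e,[.5225,-.0245,.08]);print("  lock",W(p,[-.052,-.095,.126]),"handle",W(p,[-.046,.02,.158]))
    z=.03;a,b=.055,.0225
    ht=[(T,[-a,b,z],[a,b,z],0),(T,[a,-b,z],[a,b,z],0),(T,[-a,-b,z],[-a,b,z],0)]
    hs=[(S,[-a,b,z],[a,b,z],0),(S,[a,b,z],[a,b,.0],0),(S,[-a,b,z],[-a,b,.0],0),(S,[-a,-b,z],[-a,b,z],0),(S,[a,-b,z],[a,b,z],0)]
    for n,e in(("holT",ht),("holS",hs),("hol",ht+hs)):
        p=go(n,e,[.4728,.383,.268]);print("  key",W(p,[-.026,0,.03]),"spare",W(p,[.026,0,.03]))
E
python3 edge.py
```

```text
boxT [ 0.5244 -0.0236  0.0717] per-edge med px [-0.97  1.03 -0.  ]
  lock [ 0.4793 -0.1221  0.126 ] handle [ 0.4771 -0.007   0.158 ]
boxS [ 0.5204 -0.0223  0.0718] per-edge med px [-0.12  2.25  0.64 -0.12]
  lock [ 0.4753 -0.1207  0.126 ] handle [ 0.473  -0.0056  0.158 ]
box [ 0.523  -0.0228  0.087 ] per-edge med px [-0.7   1.34  0.46 -0.22  1.79  1.34  0.17]
  lock [ 0.4794 -0.122   0.126 ] handle [ 0.4754 -0.0069  0.158 ]
holT [0.4701 0.3833 0.296 ] per-edge med px [ 0.01  0.03 -0.03]
  key [0.4452 0.3757 0.03  ] spare [0.4949 0.3909 0.03  ]
holS [0.4729 0.383  0.2667] per-edge med px [ 0.05  1.12 -0.1  -0.26  0.08]
  key [0.4478 0.3762 0.03  ] spare [0.498  0.3899 0.03  ]
hol [0.4725 0.3823 0.2357] per-edge med px [-0.04 -0.46 -0.49 -0.14  1.06  0.09 -0.16  0.48]
  key [0.4472 0.3762 0.03  ] spare [0.4977 0.3884 0.03  ]
```

```bash
cat > d.py <<'E'
from h import *
import sys
from scipy.spatial.transform import Rotation as R
def tgt(yaw,tilt=0):  # yaw: angle (deg) of tool y; tilt about world y-ish tool axis
    a=np.radians(yaw);y=np.array([np.cos(a),np.sin(a),0]);z=np.array([0,0,-1.]);M=np.c_[np.cross(y,z),y,z]
    return M@R.from_euler("x",tilt,degrees=True).as_matrix()
def delta(g,yaw,tilt=0,o=None):
    o=o or manip.get_obs();M=np.array(o["ee_rot"]);p=np.array(o["eef_pos"]);N=tgt(yaw,tilt)
    t=np.array(g)-.167*N[:,2]
    return (M.T@(t-p)*1000).round(1),(R.from_matrix(M.T@N).as_rotvec(degrees=True)/5).round(2)
def st():
    o=manip.get_obs();M=np.array(o["ee_rot"]);g=np.array(o["eef_pos"])+.167*M[:,2]
    print("t",round(o["time"],2),"grasp",g.round(4),"yaw",np.degrees(np.arctan2(M[1,1],M[0,1])).round(1),"F",np.round(o["wrist_force"],1),"M",np.round(o["moment"],2),"op",round(o["opening"],4),"gf",round(o["grip_force"],1),"q",np.round(o["q"],2))
if __name__=="__main__":
    v=[float(x) for x in sys.argv[1:]];np.set_printoptions(suppress=True);st()
    if v: print(*delta(v[:3],*v[3:]))
E
python3 d.py .447 .376 .125 105.3
```

```text
t 3.05 grasp [0.1901 0.6215 0.2377] yaw 73.0 F [-0.6  0.1 -0. ] M [-0.01  0.03  0.06] op 0.0929 gf 0.0 q [-1.3   0.61 -0.01  1.42  0.01  1.1  -0.04]
[-317.5 -159.7  112.7] [-0.   -0.   -6.46]
```

```bash
python3 -m crank '[{"hand":50,"xyz":[-317.5,-159.7,112.7],"rotation":[0,0,-6.46]},{"hand":50,"xyz":[-317.5,-159.7,112.7],"rotation":[0,0,-6.46]},{"hand":50,"xyz":[-317.5,-159.7,112.7],"rotation":[0,0,-6.46]},{"hand":50,"xyz":[-317.5,-159.7,112.7],"rotation":[0,0,-6.46]},{"hand":50,"xyz":[-317.5,-159.7,112.7],"rotation":[0,0,-6.46]},{"hand":50,"xyz":[-317.5,-159.7,112.7],"rotation":[0,0,-6.46]},{"hand":50,"xyz":[-317.5,-159.7,112.7],"rotation":[0,0,-6.46]},{"hand":50,"xyz":[-317.5,-159.7,112.7],"rotation":[0,0,-6.46]},{"hand":50,"xyz":[-317.5,-159.7,112.7],"rotation":[0,0,-6.46]},{"hand":50,"xyz":[-317.5,-159.7,112.7],"rotation":[0,0,-6.46]}]' 20
python3 - <<'E'
from d import *
st();print(delta((.447,.376,.055),105.3))
S=viewer.capture("side");T=viewer.capture("top")
o=manip.get_obs();M=np.array(o["ee_rot"]);p=np.array(o["eef_pos"])
pts=[p+M@np.array([0,s*(o["opening"]/2),.186]) for s in(-1,1)]+[p+.186*M[:,2]]
out=[]
for c,sc in((S,4),(T,4)):
    im=c["image"].copy();uv=proj(c,[.447,.376,.055])
    x,y=int(uv[0])-50,int(uv[1])-70
    im=cv2.resize(im[y:y+100,x:x+100],(400,400),interpolation=cv2.INTER_CUBIC)
    for P,col in[(q,(255,0,0)) for q in pts]+[((.447,.376,.055),(0,255,0))]:
        w=(proj(c,P)-(x,y)+.5)*4;cv2.circle(im,tuple(int(v) for v in w),3,col,1)
    out.append(im)
cv2.imwrite("pics/c.png",cv2.cvtColor(np.hstack(out),cv2.COLOR_RGB2BGR))
E
```

```text
time: 4.3
eef_pos: [0.4459, 0.3775, 0.2926]
ee_rot: [[-0.964, -0.267, 0.0], [-0.267, 0.964, 0.001], [-0.0, 0.001, -1.0]]
wrist_force: [0.1, -0.5, 0.5]
opening: 0.0497
grip_force: 0.0
t 4.3 grasp [0.4459 0.3777 0.1256] yaw 105.5 F [ 0.1 -0.5  0.5] M [0.01 0.02 0.07] op 0.0497 gf 0.0 q [-0.64  0.65 -0.16  1.74  0.14  0.76  0.97]
(array([-0.7, -1.8, 70.5]), array([0.01, 0.01, 0.03]))
```

View pics/c.png

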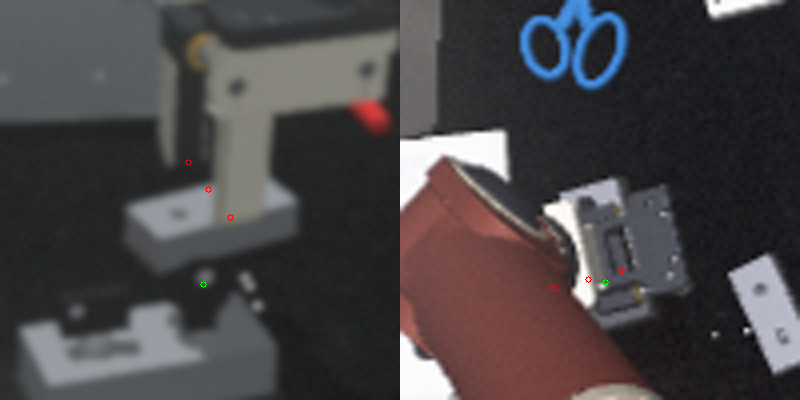

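The side crop shows the gripper directly above the round head: the predicted grasp point (203,285) falls on the head and the fingers straddle it. Descending.

```bash
python3 -m crank '[{"hand":50,"xyz":[-0.7,-1.8,35],"rotation":[0,0,0]},{"hand":50,"xyz":[-0.7,-1.8,60],"rotation":[0,0,0]},{"hand":50,"xyz":[-0.7,-1.8,70],"rotation":[0,0,0]},{"hand":50,"xyz":[-0.7,-1.8,70],"rotation":[0,0,0]},{"hand":50,"xyz":[-0.7,-1.8,70],"rotation":[0,0,0]}]' 20; python3 - <<'E'
from d import *
st()
S=viewer.capture("side")
for r in finder.silhouettes(S,"key")[:2]:
    v,u=np.nonzero(r["region"]);print(r["p"],len(u),u.mean(),v.mean(),u.min(),u.max(),v.min(),v.max())
uv=proj(S,[.447,.376,.055]);x,y=int(uv[0])-50,int(uv[1])-70
cv2.imwrite("pics/e.png",cv2.cvtColor(cv2.resize(S["image"][y:y+100,x:x+100],(600,600),interpolation=cv2.INTER_CUBIC),cv2.COLOR_RGB2BGR))
E
```

```text
time: 5.03
eef_pos: [0.4484, 0.3749, 0.2231]
ee_rot: [[-0.965, -0.264, 0.001], [-0.264, 0.965, 0.001], [-0.002, 0.001, -1.0]]
wrist_force: [-0.1, -0.4, -0.1]
opening: 0.0498
grip_force: 0.0
t 5.03 grasp [0.4487 0.3752 0.0561] yaw 105.3 F [-0.1 -0.4 -0.1] M [0.06 0.02 0.03] op 0.0498 gf 0.0 q [-0.65  0.75 -0.14  1.79  0.16  0.61  0.95]
0.7 121 327.64462809917353 289.35537190082647 323 331 281 299
```

View pics/e.png

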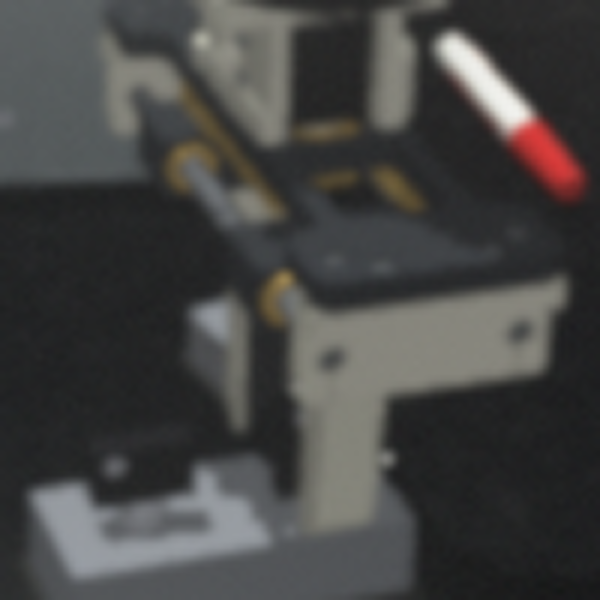

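```bash
python3 -m crank '[{"hand":4,"xyz":[0,0,0],"rotation":[0,0,0]},{"hand":4,"xyz":[0,0,0],"rotation":[0,0,0]},{"hand":4,"xyz":[0,0,0],"rotation":[0,0,0]},{"hand":4,"xyz":[0,0,0],"rotation":[0,0,0]},{"hand":4,"xyz":[0,0,0],"rotation":[0,0,0]},{"hand":4,"xyz":[0,0,0],"rotation":[0,0,0]}]' 30; python3 d.py
```

```text
time: 5.88
eef_pos: [0.4481, 0.3745, 0.222]
ee_rot: [[-0.965, -0.264, -0.0], [-0.264, 0.965, -0.0], [0.0, 0.0, -1.0]]
wrist_force: [-0.8, -0.7, -0.2]
opening: 0.0091
grip_force: 30.0
t 5.88 grasp [0.4481 0.3745 0.055 ] yaw 105.3 F [-0.8 -0.7 -0.2] M [ 0.07 -0.05 -0.01] op 0.0091 gf 30.0 q [-0.65  0.75 -0.14  1.79  0.16  0.61  0.95]
```

```bash
python3 -m crank '[{"hand":4,"xyz":[0,0,-8],"rotation":[0,0,0]},{"hand":4,"xyz":[0,0,-20],"rotation":[0,0,0]},{"hand":4,"xyz":[0,0,-40],"rotation":[0,0,0]},{"hand":4,"xyz":[0,0,-90],"rotation":[0,0,0]},{"hand":4,"xyz":[0,0,-140],"rotation":[0,0,0]},{"hand":4,"xyz":[0,0,-180],"rotation":[0,0,0]},{"hand":4,"xyz":[0,0,-180],"rotation":[0,0,0]},{"hand":4,"xyz":[0,0,-180],"rotation":[0,0,0]}]'
python3 - <<'E'
from d import *
st();st()
S=viewer.capture("side")
for t in("key","spare_key"):
  for r in finder.silhouettes(S,t)[:2]:
    v,u=np.nonzero(r["region"]);print(t,r["p"],len(u),u.mean(),v.mean(),u.min(),u.max(),v.min(),v.max())
o=manip.get_obs();M=np.array(o["ee_rot"]);g=np.array(o["eef_pos"])+.167*M[:,2]
uv=proj(S,g);x,y=int(uv[0])-50,int(uv[1])-50;print(uv)
im=cv2.resize(S["image"][y:y+100,x:x+100],(600,600),interpolation=cv2.INTER_CUBIC)
for P in(g,g+[0,0,-.025],g+[0,0,-.045]): cv2.circle(im,tuple(int(v) for v in (proj(S,P)-(x,y)+.5)*6),3,(255,0,0),1)
cv2.imwrite("pics/f.png",cv2.cvtColor(im,cv2.COLOR_RGB2BGR))
print("to lock",delta((.477,-.1225,.235),90+4.1))
E
```

```text
time: 6.88
eef_pos: [0.4478, 0.374, 0.4019]
ee_rot: [[-0.965, -0.264, -0.001], [-0.264, 0.965, -0.001], [0.001, -0.001, -1.0]]
wrist_force: [-0.5, 0.5, -1.5]
opening: 0.0088
grip_force: 30.0
t 6.88 grasp [0.4477 0.3739 0.2349] yaw 105.3 F [-0.5  0.5 -1.5] M [ 0.04 -0.01 -0.02] op 0.0088 gf 30.0 q [-0.62  0.52 -0.18  1.62  0.11  1.01  1.  ]
t 6.88 grasp [0.4477 0.3739 0.2349] yaw 105.3 F [-0.5  0.5 -1.5] M [ 0.04 -0.01 -0.02] op 0.0088 gf 30.0 q [-0.62  0.52 -0.18  1.62  0.11  1.01  1.  ]
key 0.65 1714 317.6371061843641 308.29229871645276 284 350 289 327
key 0.56 123 331.739837398374 207.869918699187 326 337 192 220
spare_key 0.8 264 304.3484848484849 294.77272727272725 295 313 287 304
[334.40894083 197.01836946]
to lock (array([ 1.029e+02, -4.867e+02, -3.000e-01]), array([-0.02, -0.03,  2.24]))
```

View pics/f.png

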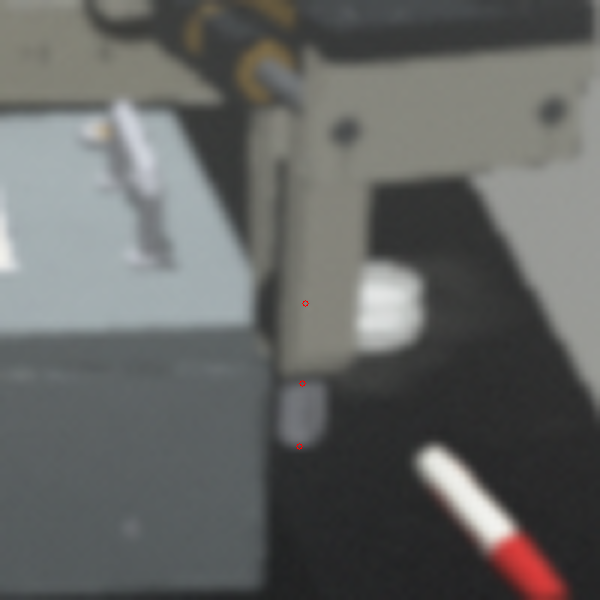

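The crop shows the key held straight: the blade is at (278–328, 380–447), within about 0.5 mm of the pose predicted by the arm (red dots). The lock is visible at crop (97,130). I'll measure the lock in both views.

```bash
python3 - <<'E'
from d import *
S=viewer.capture("side");T=viewer.capture("top")
for n,c in(("S",S),("T",T)):
    uv=proj(c,[.476,-.1235,.126]);x,y=int(uv[0]),int(uv[1])
    I=c["image"].astype(float);w=16
    hs=cv2.cvtColor(c["image"],cv2.COLOR_RGB2HSV)[y-w:y+w,x-w:x+w]
    sat=(hs[...,1]>70)&((hs[...,0]>10)&(hs[...,0]<40));br=hs[...,2]>215
    for nm,m in(("brass",sat),("bright",br),("both",sat|br)):
        k,lab,stt,cen=cv2.connectedComponentsWithStats(m.astype(np.uint8))
        for i in range(1,k):
            if stt[i,4]>8:
                q=cen[i]+(x-w,y-w);e,d=ray(c,q);print(n,nm,stt[i],q.round(2),(e+d*(.126-e[2])/d[2]).round(4))
a=[]
for c,P in((S,[.476,-.1,.13]),(T,[.476,-.1,.13])):
    uv=proj(c,P);x,y=int(uv[0]),int(uv[1]);im=cv2.resize(c["image"][y-25:y+25,x-25:x+25],(400,400),interpolation=cv2.INTER_CUBIC)
    w=(proj(c,[.476,-.1235,.126])-(x-25,y-25)+.5)*8;cv2.circle(im,tuple(int(v) for v in w),3,(255,0,0),1);a.append(im)
cv2.imwrite("pics/g.png",cv2.cvtColor(np.hstack(a),cv2.COLOR_RGB2BGR))
E
```

```text
T brass [13 14  7  7 34] [330.24 231.26] [ 0.474  -0.1235  0.126 ]
T bright [  0   0  32  31 762] [327.19 228.95] [ 0.4807 -0.1149  0.126 ]
T both [  0   0  32  31 780] [327.26 229.  ] [ 0.4805 -0.1151  0.126 ]
```

View pics/g.png

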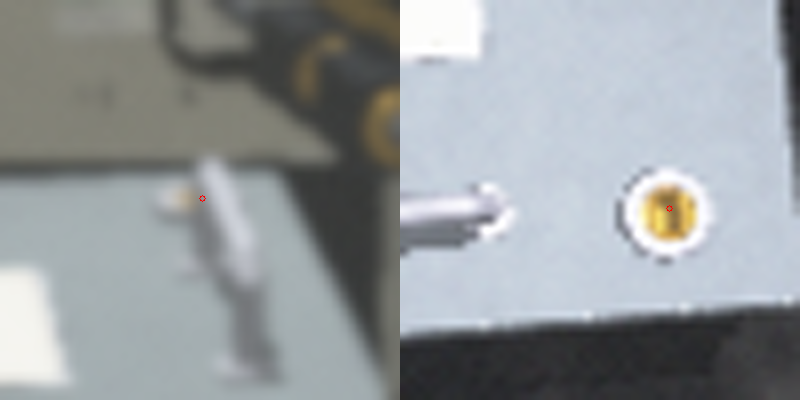

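The top crop shows the brass lock centred about 0.6 px below my mark, at (669,213). The side view is partly hidden by the handle and fits x≈0.476. I'll take the lock at (0.475, -0.124) and move above it.

```bash
python3 -c "
from d import *;print(delta((.475,-.1238,.225),94.1))"; python3 -m crank '[{"hand":4,"xyz":[105,-488,0],"rotation":[0,0,2.24]},{"hand":4,"xyz":[105,-488,0],"rotation":[0,0,2.24]},{"hand":4,"xyz":[105,-488,0],"rotation":[0,0,2.24]},{"hand":4,"xyz":[105,-488,0],"rotation":[0,0,2.24]},{"hand":4,"xyz":[105,-488,0],"rotation":[0,0,2.24]},{"hand":4,"xyz":[105,-488,0],"rotation":[0,0,2.24]},{"hand":4,"xyz":[105,-488,0],"rotation":[0,0,2.24]},{"hand":4,"xyz":[105,-488,0],"rotation":[0,0,2.24]},{"hand":4,"xyz":[105,-488,0],"rotation":[0,0,2.24]},{"hand":4,"xyz":[105,-488,0],"rotation":[0,0,2.24]},{"hand":4,"xyz":[105,-488,0],"rotation":[0,0,2.24]},{"hand":4,"xyz":[105,-488,0],"rotation":[0,0,2.24]}]' ; python3 d.py .475 -.1238 .179 94.1
```

```text
(array([ 105.4, -487.5,    9.6]), array([-0.02, -0.03,  2.24]))
time: 8.62
eef_pos: [0.4758, -0.1224, 0.402]
ee_rot: [[-0.997, -0.075, -0.0], [-0.075, 0.997, 0.0], [0.0, 0.0, -1.0]]
wrist_force: [-0.3, -0.7, 0.0]
opening: 0.0085
grip_force: 30.0
t 8.62 grasp [ 0.4758 -0.1224  0.235 ] yaw 94.3 F [-0.3 -0.7  0. ] M [0.05 0.04 0.03] op 0.0085 gf 30.0 q [ 0.24  0.37 -0.04  1.87  0.02  0.89  1.83]
[ 0.9 -1.3 56. ] [ 0.01 -0.    0.04]
```

```bash
python3 -m crank '[{"hand":4,"xyz":[0.9,-1.3,30],"rotation":[0,0,0]},{"hand":4,"xyz":[0.9,-1.3,56],"rotation":[0,0,0]},{"hand":4,"xyz":[0.9,-1.3,56],"rotation":[0,0,0]},{"hand":4,"xyz":[0.9,-1.3,56],"rotation":[0,0,0]}]' ; python3 - <<'E'
from d import *
st()
S=viewer.capture("side");T=viewer.capture("top");a=[]
o=manip.get_obs();M=np.array(o["ee_rot"]);g=np.array(o["eef_pos"])+.167*M[:,2]
for c in(S,T):
    uv=proj(c,g-[0,0,.03]);x,y=int(uv[0]),int(uv[1]);im=cv2.resize(c["image"][y-25:y+25,x-25:x+25],(400,400),interpolation=cv2.INTER_CUBIC)
    for P in(g-[0,0,.045],[.475,-.1238,.126]):
        w=(proj(c,P)-(x-25,y-25)+.5)*8;cv2.circle(im,tuple(int(v) for v in w),3,(255,0,0),1)
    a.append(im)
cv2.imwrite("pics/i.png",cv2.cvtColor(np.hstack(a),cv2.COLOR_RGB2BGR))
E
```

```text
time: 9.12
eef_pos: [0.4753, -0.1249, 0.3469]
ee_rot: [[-0.997, -0.072, 0.001], [-0.072, 0.997, -0.0], [-0.001, -0.0, -1.0]]
wrist_force: [-0.4, 0.6, -0.8]
opening: 0.009
grip_force: 30.0
t 9.12 grasp [ 0.4756 -0.125   0.1799] yaw 94.2 F [-0.4  0.6 -0.8] M [ 0.07 -0.01 -0.06] op 0.009 gf 30.0 q [ 0.24  0.45 -0.04  1.95  0.03  0.75  1.83]
```

View pics/i.png

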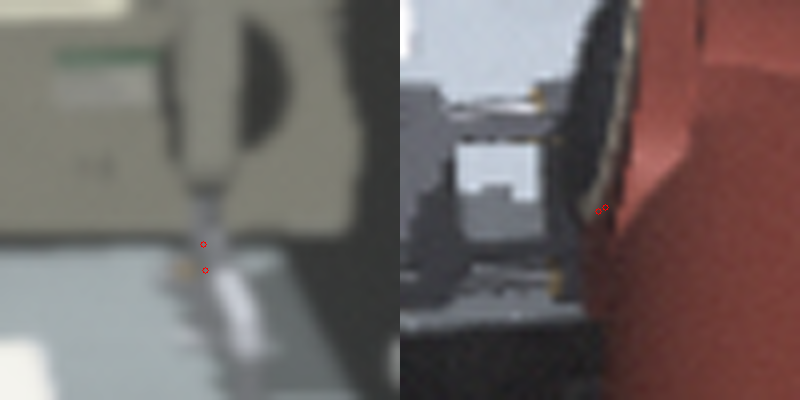

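```bash
cat > avg.py <<'E'
from d import *
P=[]
for i in range(8):
    viewer.capture("side");o=manip.get_obs();M=np.array(o["ee_rot"]);P.append(np.r_[np.array(o["eef_pos"])+.167*M[:,2],o["wrist_force"],np.degrees(np.arctan2(M[1,1],M[0,1]))])
P=np.array(P);print(P.mean(0).round(4));print(P.std(0).round(4))
E
python3 avg.py
```

```text
[ 4.75200e-01 -1.25400e-01  1.79700e-01 -1.54400e-01 -1.88000e-01
 -2.83000e-02  9.41004e+01]
[3.000e-04 0.000e+00 3.000e-04 4.548e-01 3.580e-01 4.434e-01 8.000e-03]
```

```bash
python3 -m crank '[{"hand":4,"xyz":[0,1.3,0],"rotation":[0,0,0]},{"hand":4,"xyz":[0,1.3,4],"rotation":[0,0,0]},{"hand":4,"xyz":[0,1.3,8],"rotation":[0,0,0]},{"hand":4,"xyz":[0,1.3,10],"rotation":[0,0,0]},{"hand":4,"xyz":[0,1.3,12],"rotation":[0,0,0]},{"hand":4,"xyz":[0,1.3,12],"rotation":[0,0,0]}]' ; python3 d.py
```

```text
time: 10.38
eef_pos: [0.4749, -0.124, 0.3341]
ee_rot: [[-0.997, -0.072, 0.001], [-0.072, 0.997, -0.0], [-0.001, -0.0, -1.0]]
wrist_force: [-0.1, 0.7, 0.9]
opening: 0.0087
grip_force: 30.0
t 10.38 grasp [ 0.475  -0.1241  0.1671] yaw 94.1 F [-0.1  0.7  0.9] M [ 0.01 -0.07 -0.02] op 0.0087 gf 30.0 q [ 0.24  0.46 -0.04  1.96  0.03  0.72  1.83]
```

```bash
python3 -m crank '[{"hand":4,"xyz":[0,0,3],"rotation":[0,0,0]},{"hand":4,"xyz":[0,0,6],"rotation":[0,0,0]},{"hand":4,"xyz":[0,0,8],"rotation":[0,0,0]},{"hand":4,"xyz":[0,0,8],"rotation":[0,0,0]}]' ; python3 d.py
```

```text
time: 10.88
eef_pos: [0.4754, -0.124, 0.3261]
ee_rot: [[-0.997, -0.072, 0.002], [-0.072, 0.997, -0.0], [-0.002, -0.0, -1.0]]
wrist_force: [3.3, -0.4, -1.2]
opening: 0.0088
grip_force: 30.0
t 10.88 grasp [ 0.4757 -0.124   0.1591] yaw 94.1 F [ 3.3 -0.4 -1.2] M [ 0.08 -0.9  -0.02] op 0.0088 gf 30.0 q [ 0.24  0.48 -0.04  1.97  0.03  0.69  1.82]
```

```bash
python3 -m crank '[{"hand":4,"xyz":[-0.8,0,2],"rotation":[0,0,0]},{"hand":4,"xyz":[-0.8,0,4],"rotation":[0,0,0]},{"hand":4,"xyz":[-0.8,0,6],"rotation":[0,0,0]},{"hand":4,"xyz":[-0.8,0,8],"rotation":[0,0,0]},{"hand":4,"xyz":[-0.8,0,9],"rotation":[0,0,0]},{"hand":4,"xyz":[-0.8,0,9],"rotation":[0,0,0]}]' ; python3 d.py
```

```text
time: 11.62
eef_pos: [0.4757, -0.124, 0.3177]
ee_rot: [[-0.997, -0.071, 0.001], [-0.071, 0.997, -0.0], [-0.001, -0.0, -1.0]]
wrist_force: [1.9, 0.1, 5.4]
opening: 0.0086
grip_force: 30.0
t 11.62 grasp [ 0.4759 -0.124   0.1507] yaw 94.1 F [1.9 0.1 5.4] M [ 0.14 -0.52  0.01] op 0.0086 gf 30.0 q [ 0.24  0.49 -0.04  1.98  0.03  0.67  1.82]
```

```bash
python3 -m crank '[{"hand":4,"xyz":[-0.4,0,1],"rotation":[0,0,0]},{"hand":4,"xyz":[-0.4,0,2],"rotation":[0,0,0]},{"hand":4,"xyz":[-0.4,0,2],"rotation":[0,0,0]}]' ; python3 d.py
```

```text
time: 12.0
eef_pos: [0.4759, -0.124, 0.3173]
ee_rot: [[-0.997, -0.071, 0.001], [-0.071, 0.997, -0.0], [-0.001, -0.0, -1.0]]
wrist_force: [-0.5, 0.9, 17.3]
opening: 0.0086
grip_force: 30.0
t 12.0 grasp [ 0.4761 -0.124   0.1503] yaw 94.1 F [-0.5  0.9 17.3] M [ 0.29  0.32 -0.09] op 0.0086 gf 30.0 q [ 0.24  0.49 -0.04  1.98  0.03  0.67  1.82]
```

```bash
python3 -m crank '[{"hand":4,"xyz":[0,0,-1],"rotation":[0,0,1]},{"hand":4,"xyz":[0,0,-1],"rotation":[0,0,2.5]},{"hand":4,"xyz":[0,0,-1],"rotation":[0,0,4]},{"hand":4,"xyz":[0,0,-1],"rotation":[0,0,5.5]},{"hand":4,"xyz":[0,0,-1],"rotation":[0,0,7]},{"hand":4,"xyz":[0,0,-1],"rotation":[0,0,8]},{"hand":4,"xyz":[0,0,-1],"rotation":[0,0,8]}]' 45; python3 d.py
```

```text
time: 12.88
eef_pos: [0.4761, -0.1241, 0.3176]
ee_rot: [[-0.81, 0.587, 0.001], [0.587, 0.81, -0.0], [-0.001, 0.0, -1.0]]
wrist_force: [1.1, 0.3, 12.2]
opening: 0.0086
grip_force: 45.0
t 12.88 grasp [ 0.4763 -0.1242  0.1506] yaw 54.1 F [ 1.1  0.3 12.2] M [ 0.09 -0.18  0.02] op 0.0086 gf 45.0 q [ 0.09  0.49  0.17  1.98 -0.13  0.67  1.29]
```

```bash
python3 -m crank '[{"hand":4,"xyz":[0,0,0],"rotation":[0,0,1.5]},{"hand":4,"xyz":[0,0,0],"rotation":[0,0,3]},{"hand":4,"xyz":[0,0,0],"rotation":[0,0,4.5]},{"hand":4,"xyz":[0,0,0],"rotation":[0,0,6]},{"hand":4,"xyz":[0,0,0],"rotation":[0,0,7]},{"hand":4,"xyz":[0,0,0],"rotation":[0,0,8]},{"hand":4,"xyz":[0,0,0],"rotation":[0,0,8.4]},{"hand":4,"xyz":[0,0,0],"rotation":[0,0,8.4]}]'; python3 d.py
```

```text
time: 13.88
eef_pos: [0.4762, -0.1241, 0.3175]
ee_rot: [[-0.209, 0.978, 0.002], [0.978, 0.209, 0.0], [-0.0, 0.002, -1.0]]
wrist_force: [0.6, 1.3, 12.0]
opening: 0.0086
grip_force: 45.0
t 13.88 grasp [ 0.4765 -0.1241  0.1505] yaw 12.1 F [ 0.6  1.3 12. ] M [ 0.05 -0.19  0.  ] op 0.0086 gf 45.0 q [-0.05  0.51  0.38  1.99 -0.29  0.69  0.73]
```

```bash
python3 -m crank '[{"hand":4,"xyz":[0,0,0],"rotation":[0,0,0.6]},{"hand":4,"xyz":[0,0,0],"rotation":[0,0,1.2]},{"hand":4,"xyz":[0,0,0],"rotation":[0,0,1.8]},{"hand":4,"xyz":[0,0,0],"rotation":[0,0,1.8]}]'; python3 d.py
```

```text
time: 14.38
eef_pos: [0.4762, -0.1242, 0.3175]
ee_rot: [[-0.053, 0.999, 0.002], [0.999, 0.053, 0.0], [0.0, 0.002, -1.0]]
wrist_force: [1.3, 1.0, 10.9]
opening: 0.0085
grip_force: 45.0
t 14.38 grasp [ 0.4765 -0.1241  0.1505] yaw 3.1 F [ 1.3  1.  10.9] M [ 0.12 -0.16  0.05] op 0.0085 gf 45.0 q [-0.08  0.52  0.43  1.99 -0.33  0.7   0.61]
```

```bash
python3 -m crank '[{"hand":4,"xyz":[0,0,0],"rotation":[0,0,0.6]},{"hand":4,"xyz":[0,0,0],"rotation":[0,0,0.6]}]'; python3 d.py
```

```text
time: 14.62
eef_pos: [0.4762, -0.1242, 0.3176]
ee_rot: [[-0.001, 1.0, 0.002], [1.0, 0.001, 0.0], [0.0, 0.002, -1.0]]
wrist_force: [0.3, 1.0, 12.7]
opening: 0.0086
grip_force: 45.0
t 14.62 grasp [ 0.4765 -0.1241  0.1506] yaw 0.1 F [ 0.3  1.  12.7] M [ 0.12 -0.19  0.11] op 0.0086 gf 45.0 q [-0.09  0.52  0.45  1.99 -0.34  0.7   0.57]
```

```bash
python3 -m crank '[{"hand":4,"xyz":[0,0,0],"rotation":[0,0,0.5]},{"hand":4,"xyz":[0,0,0],"rotation":[0,0,1]},{"hand":4,"xyz":[0,0,0],"rotation":[0,0,1]}]'; python3 d.py
```

```text
time: 15.0
eef_pos: [0.4762, -0.1242, 0.3176]
ee_rot: [[0.084, 0.996, 0.002], [0.996, -0.084, -0.0], [0.0, 0.002, -1.0]]
wrist_force: [1.2, 0.6, 11.8]
opening: 0.0088
grip_force: 45.1
t 15.0 grasp [ 0.4765 -0.1242  0.1506] yaw -4.8 F [ 1.2  0.6 11.8] M [ 0.03 -0.13  0.32] op 0.0088 gf 45.1 q [-0.11  0.53  0.47  1.99 -0.36  0.71  0.5 ]
```

```bash
python3 -m crank '[{"hand":4,"xyz":[0,0,0],"rotation":[0,0,0.5]},{"hand":4,"xyz":[0,0,0],"rotation":[0,0,0.8]},{"hand":4,"xyz":[0,0,0],"rotation":[0,0,0.8]},{"hand":4,"xyz":[0,0,0],"rotation":[0,0,0.8]}]'; python3 d.py
```

```text
time: 15.5
eef_pos: [0.4762, -0.1242, 0.3175]
ee_rot: [[0.152, 0.988, 0.002], [0.988, -0.152, -0.0], [0.0, 0.002, -1.0]]
wrist_force: [0.7, -0.0, 11.2]
opening: 0.0086
grip_force: 45.3
t 15.5 grasp [ 0.4765 -0.1242  0.1505] yaw -8.8 F [ 0.7 -0.  11.2] M [ 0.01 -0.14  0.51] op 0.0086 gf 45.3 q [-0.12  0.53  0.49  1.99 -0.38  0.71  0.45]
```

```bash
python3 -m crank '[{"hand":4,"xyz":[0,0,-1],"rotation":[0,0,-1.2]},{"hand":30,"xyz":[0,0,-1],"rotation":[0,0,-1.2]},{"hand":30,"xyz":[0,0,-1],"rotation":[0,0,-1.2]},{"hand":30,"xyz":[0,0,-1],"rotation":[0,0,-1.2]},{"hand":30,"xyz":[0,0,-12],"rotation":[0,0,-1.2]},{"hand":40,"xyz":[0,0,-40],"rotation":[0,0,-1.2]},{"hand":40,"xyz":[0,0,-75],"rotation":[0,0,-1.2]},{"hand":40,"xyz":[0,0,-75],"rotation":[0,0,-1.2]},{"hand":40,"xyz":[0,0,-75],"rotation":[0,0,-1.2]}]'; python3 d.py .476 -.0065 .225 4.1
```

```text
time: 16.62
eef_pos: [0.4755, -0.1237, 0.3908]
ee_rot: [[0.051, 0.999, -0.001], [0.999, -0.051, 0.0], [0.0, -0.001, -1.0]]
wrist_force: [0.8, 0.5, -0.4]
opening: 0.0396
grip_force: 0.0
t 16.62 grasp [ 0.4754 -0.1236  0.2238] yaw -2.9 F [ 0.8  0.5 -0.4] M [-0.08  0.08 -0.01] op 0.0396 gf 0.0 q [-0.16  0.43  0.53  1.9  -0.27  0.89  0.45]
[117.1  -5.5  -1.2] [-0.01 -0.01 -1.4 ]
```

```bash
python3 -m crank '[{"hand":40,"xyz":[58,-4,0],"rotation":[0,0,-1.4]},{"hand":40,"xyz":[114.6,-7.2,0],"rotation":[0,0,-1.4]},{"hand":40,"xyz":[114.6,-7.2,0],"rotation":[0,0,-1.4]},{"hand":40,"xyz":[114.6,-7.2,0],"rotation":[0,0,-1.4]}]'; python3 - <<'E'
from d import *
st();print(delta((.474,-.009,.158),4.1))
S=viewer.capture("side");T=viewer.capture("top");a=[]
for c in(S,T):
    uv=proj(c,[.474,-.05,.15]);x,y=int(uv[0]),int(uv[1]);im=cv2.resize(c["image"][y-40:y+40,x-40:x+40],(400,400),interpolation=cv2.INTER_CUBIC)
    for P in([.474,-.009,.158],[.4763,-.124,.163]):
        w=(proj(c,P)-(x-40,y-40)+.5)*5;cv2.circle(im,tuple(int(v) for v in w),3,(255,0,0),1)
    a.append(im)
cv2.imwrite("pics/j.png",cv2.cvtColor(np.hstack(a),cv2.COLOR_RGB2BGR))
E
```

```text
time: 17.12
eef_pos: [0.4742, -0.0095, 0.3903]
ee_rot: [[-0.071, 0.997, -0.002], [0.997, 0.071, -0.001], [-0.001, -0.002, -1.0]]
wrist_force: [0.8, -0.4, 0.3]
opening: 0.0403
grip_force: 0.0
t 17.12 grasp [ 0.4739 -0.0097  0.2233] yaw 4.1 F [ 0.8 -0.4  0.3] M [-0.1   0.06 -0.02] op 0.0403 gf 0.0 q [-0.38  0.39  0.49  1.94 -0.24  0.86  0.31]
(array([ 0.6, -0. , 65.3]), array([-0.02,  0.01, -0.  ]))
```

View pics/j.png

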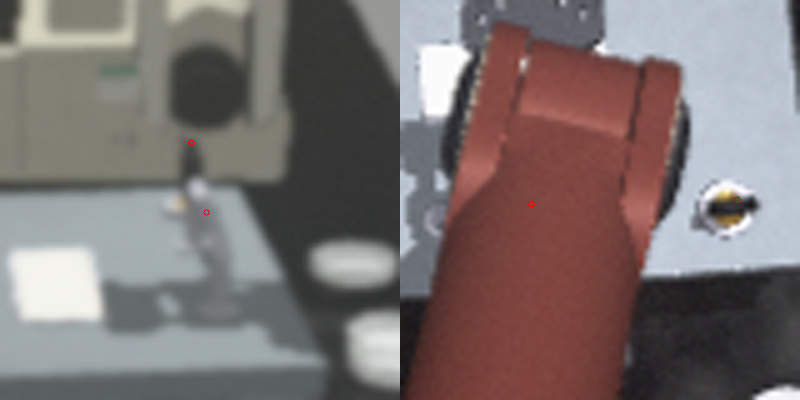

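The top crop shows the key's head now lying across, along y, at (730,205), upright in the lock. The side crop puts the handle mark (206,212) on the bar. Descending to grip.

```bash
python3 -m crank '[{"hand":40,"xyz":[0,0,35],"rotation":[0,0,0]},{"hand":40,"xyz":[0,0,58],"rotation":[0,0,0]},{"hand":40,"xyz":[0,0,65],"rotation":[0,0,0]},{"hand":40,"xyz":[0,0,65],"rotation":[0,0,0]},{"hand":5,"xyz":[0,0,65],"rotation":[0,0,0]},{"hand":5,"xyz":[0,0,65],"rotation":[0,0,0]},{"hand":5,"xyz":[0,0,65],"rotation":[0,0,0]},{"hand":5,"xyz":[0,0,65],"rotation":[0,0,0]},{"hand":5,"xyz":[0,0,65],"rotation":[0,0,0]}]' 30; python3 d.py
```

```text
time: 18.35
eef_pos: [0.4739, -0.0092, 0.3263]
ee_rot: [[-0.072, 0.997, -0.002], [0.997, 0.072, 0.0], [0.001, -0.002, -1.0]]
wrist_force: [-3.6, 0.7, 5.4]
opening: 0.0092
grip_force: 30.0
t 18.35 grasp [ 0.4735 -0.0091  0.1593] yaw 4.1 F [-3.6  0.7  5.4] M [-0.08  0.85  0.02] op 0.0092 gf 30.0 q [-0.33  0.49  0.44  2.02 -0.31  0.7   0.38]
```

```bash
python3 -c "
import numpy as np
for d in list(range(0,9,2))+list(range(12,61,4)):
    t=np.radians(d);print(d,round(1000*(-.135*np.cos(t)+.058*np.sin(t)+.135),1),round(-1000*(.135*np.sin(t)+.058*np.cos(t)-.058),1))
"; python3 -m crank '[{"hand":5,"xyz":[0,0.5,-2.4],"rotation":[0,0,0]},{"hand":5,"xyz":[0,1.5,-4],"rotation":[0,0,0]},{"hand":5,"xyz":[0,1.5,-4],"rotation":[0,0,0]}]' 30; python3 d.py
```

```text
0 0.0 -0.0
2 2.1 -4.7
4 4.4 -9.3
6 6.8 -13.8
8 9.4 -18.2
12 15.0 -26.8
16 21.2 -35.0
20 28.0 -42.7
24 35.3 -49.9
28 43.0 -56.6
32 51.2 -62.7
36 59.9 -68.3
40 68.9 -73.2
44 78.2 -77.5
48 87.8 -81.1
52 97.6 -84.1
56 107.6 -86.4
60 117.7 -87.9
time: 18.73
eef_pos: [0.4754, -0.009, 0.3295]
ee_rot: [[-0.072, 0.997, -0.003], [0.997, 0.072, -0.0], [0.0, -0.003, -1.0]]
wrist_force: [-2.6, -2.0, -3.4]
opening: 0.0089
grip_force: 30.0
t 18.73 grasp [ 0.4749 -0.009   0.1625] yaw 4.1 F [-2.6 -2.  -3.4] M [-0.16  0.77  0.04] op 0.0089 gf 30.0 q [-0.33  0.48  0.44  2.02 -0.31  0.71  0.37]
```

```bash
python3 -m crank '[{"hand":5,"xyz":[0,2.9,-5.3],"rotation":[0,0,0]},{"hand":5,"xyz":[0,5.3,-9.8],"rotation":[0,0,0]},{"hand":5,"xyz":[0,7.9,-14.2],"rotation":[0,0,0]},{"hand":5,"xyz":[0,13.5,-22.8],"rotation":[0,0,0]},{"hand":5,"xyz":[0,19.7,-31],"rotation":[0,0,0]},{"hand":5,"xyz":[0,26.5,-38.7],"rotation":[0,0,0]},{"hand":5,"xyz":[0,33.8,-45.9],"rotation":[0,0,0]},{"hand":5,"xyz":[0,41.5,-52.6],"rotation":[0,0,0]},{"hand":5,"xyz":[0,41.5,-52.6],"rotation":[0,0,0]}]'; python3 d.py
```

```text
time: 19.85
eef_pos: [0.5162, -0.0061, 0.3839]
ee_rot: [[-0.072, 0.997, -0.005], [0.997, 0.072, 0.002], [0.002, -0.005, -1.0]]
wrist_force: [-10.6, 0.7, 4.7]
opening: 0.009
grip_force: 30.0
t 19.85 grasp [ 0.5153 -0.0058  0.2169] yaw 4.1 F [-10.6   0.7   4.7] M [-0.04  2.4  -0.  ] op 0.009 gf 30.0 q [-0.35  0.47  0.47  1.84 -0.27  0.9   0.32]
```

```bash
python3 -m crank '[{"hand":5,"xyz":[0,6.7,-7.6],"rotation":[0,0,0]},{"hand":5,"xyz":[0,15.4,-13.2],"rotation":[0,0,0]},{"hand":5,"xyz":[0,24.4,-18.1],"rotation":[0,0,0]},{"hand":5,"xyz":[0,33.7,-22.4],"rotation":[0,0,0]},{"hand":5,"xyz":[0,43.3,-26],"rotation":[0,0,0]},{"hand":5,"xyz":[0,48.2,-27.5],"rotation":[0,0,0]},{"hand":5,"xyz":[0,48.2,-27.5],"rotation":[0,0,0]}]'; python3 d.py
```

```text
time: 20.72
eef_pos: [0.5669, -0.0021, 0.4128]
ee_rot: [[-0.073, 0.997, 0.005], [0.997, 0.073, 0.001], [0.001, 0.006, -1.0]]
wrist_force: [-4.1, 0.6, 5.7]
opening: 0.0095
grip_force: 30.0
t 20.73 grasp [ 0.5678 -0.0019  0.2458] yaw 4.2 F [-4.1  0.6  5.7] M [0.15 1.13 0.05] op 0.0095 gf 30.0 q [-0.34  0.51  0.48  1.67 -0.27  1.02  0.3 ]
```

```bash
python3 -m crank '[{"hand":5,"xyz":[0,8,-2.8],"rotation":[0,0,0]},{"hand":5,"xyz":[0,16,-4.8],"rotation":[0,0,0]},{"hand":5,"xyz":[0,25,-6.2],"rotation":[0,0,0]},{"hand":5,"xyz":[0,25,-6.2],"rotation":[0,0,0]},{"hand":5,"xyz":[0,25,-6.2],"rotation":[0,0,0]},{"hand":5,"xyz":[0,25,-6.2],"rotation":[0,0,0]}]' 40; python3 - <<'E'
from d import *
st();g0=np.array([.4725,.1585]);h=g0+[.135*np.cos(.0717),-.058]
o=manip.get_obs();M=np.array(o["ee_rot"]);g=np.array(o["eef_pos"])+.167*M[:,2]
r=np.array([(g[0]-h[0])/np.cos(.0717),g[2]-h[1]]);print("r",np.linalg.norm(r),"lid",156.75-np.degrees(np.arctan2(r[1],r[0])))
S=viewer.capture("side");T=viewer.capture("top")
for n,c in(("S",S),("T",T)):
    for t in("lid_handle","lid_hinge","key","lock_mouth"):
        for q in finder.pinpoint(c,t)[:2]: print(n,t,round(q["p"],2),np.round(q["point"],4))
# overlay lid side outline (left face, y=+.14 box) at candidate angles
b=np.array([.5215,-.0237,.0717]);ca,sa=np.cos(b[2]),np.sin(b[2])
def w(x,y,z,th):
    x-=.089;z-=.1;X=x*np.cos(th)+z*np.sin(th);Z=-x*np.sin(th)+z*np.cos(th);X+=.089;Z+=.1
    return [b[0]+ca*X-sa*y,b[1]+sa*X+ca*y,Z]
uv=proj(S,w(0,.14,.15,0));x,y=int(uv[0]),int(uv[1])-15
im=cv2.resize(S["image"][y-60:y+60,x-80:x+80],(800,600),interpolation=cv2.INTER_CUBIC)
for th,col in((54,(255,255,0)),(60,(255,0,0)),(66,(0,255,0))):
    pts=np.array([(proj(S,w(X,Y,Z,np.radians(th)))-(x-80,y-60)+.5)*5 for X,Y,Z in((-.085,.14,.12),(-.085,.14,.1),(.085,.14,.1))]).astype(np.int32)
    cv2.polylines(im,[pts],False,col,1)
cv2.imwrite("pics/k.png",cv2.cvtColor(im,cv2.COLOR_RGB2BGR))
E
```

```text
time: 21.48
eef_pos: [0.5913, -0.0003, 0.4174]
ee_rot: [[-0.072, 0.997, 0.004], [0.997, 0.072, 0.001], [0.0, 0.004, -1.0]]
wrist_force: [-2.4, 1.4, 4.6]
opening: 0.0088
grip_force: 40.0
t 21.48 grasp [ 5.920e-01 -2.000e-04  2.504e-01] yaw 4.1 F [-2.4  1.4  4.6] M [0.33 0.67 0.13] op 0.0088 gf 40.0 q [-0.33  0.54  0.47  1.6  -0.27  1.07  0.29]
r 0.15063403649712495 lid 60.97444867946241
S lid_handle 0.66 [ 0.5916 -0.0012  0.2416]
S lid_hinge 0.65 [ 0.6094 -0.0241  0.099 ]
T key 0.6 [ 0.5702 -0.1177  0.2343]
```

View pics/k.png

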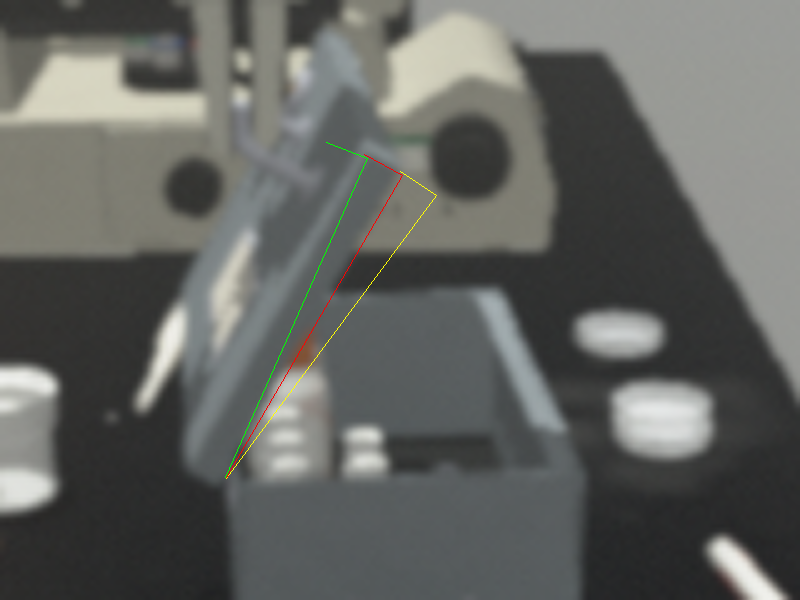

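The lid's near face lines up with the red 60° outline, with its front corner at (400,173). The finder places the key in the lock on the lid at (0.570, -0.118, 0.234), as expected for 60°. The fingers hold the bar at 40 N, so I'm handing in.

```bash
python3 -c "
from d import *
st();print(manip.sign_off())"
```

```text
t 21.98 grasp [ 5.920e-01 -2.000e-04  2.504e-01] yaw 4.1 F [-2.6  2.8  5.6] M [0.29 0.66 0.1 ] op 0.0088 gf 40.0 q [-0.33  0.54  0.47  1.6  -0.27  1.07  0.29]
the job is handed in; nothing more can be done
None
```

I handed the job in at 22 s: the round-headed key is fully home in the lock and turned clockwise to its stop, and the gripper is holding the lid still at about 60 degrees (60–61 measured); I did not touch the other key or anything else on the bench.

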